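# Set a chair rail across the saw bench for cutting to length

### The arm

A 6-joint arm with a two-finger parallel gripper is mounted at the origin on the work surface. World frame = base frame: x ahead of the robot, y to its left, z up, the work surface at z = 0. Lengths are in mm, angles in rad, forces in N, time in s.
With the tool pointing down it reaches from about 275 to 750 mm from the base axis. Payload 10.2 kg.
Tool frame: the origin (TCP) lies between the finger pads; the fingertips stand 8 mm ahead of it and the grasp point (between the pads) lies 11 mm behind it; z points along the fingers, y is the line along which they close (so a half turn about z gives the same grasp; the last joint's range is limited). The gripper opens to 85 mm and grips with 20 to 120 N. Pads are 22 mm wide; open, the fingers measure 114 mm over their backs; the gripper's body (76 mm by 85 mm) begins 54 mm behind the grasp point. The pads swing forward as they close: fully open they stand 13 mm farther back than shut.
Start: joints at [1.102, 0.313, 1.498, -0, 1.331, -0.223], TCP at [127.762, 509.223, 239.294] pointing down, gripper open.
Joint ranges: [-2.94, 2.94], [-0.97, 2.17], [0.19, 2.56], [-1.23, 4.37], [0.02, 3.11], [-2.88, 2.88]. Speed limits (rad/s): [2.39, 2.39, 3.01, 3.14, 3.14, 3.14].

### API

Orientations are given as a unit quaternion [w, x, y, z].
In Python, from rig import * gives the robot as it stands.
- The arm moves only by the shell command python3 -m handwheel 'ROWS' [FORCE]. ROWS is JSON, a list that holds one entry, the list of rows, each a list of 7 numbers: the shift along the world's x, y, z in mm, then the turn, a rotation vector about the world's x, y, z in degrees, then the opening, from -1 (shut) to 1 (fully open). A call has 1 to 8 rows; each row shifts and turns the commanded pose from where the row before left it; what a row does not reach is not made up. A row lasts 1/8 s, in which the tool goes at most 62.5 mm and 10.7 degrees, less where a joint would pass 70% of its speed; a pose out of reach is approached as far as the arm can. A call is refused whole if a number of a shift passes 62.5 or a number of a turn 10.7, either way. A call with a gripper value outside its range is refused whole. The fingers move at their own pace and stop on an object; FORCE is the grip in N (left out, the last holds). Time passes only in rows, so rows that do not move let the fingers close. It gives the time, the measured TCP pose, the force, the opening and the grip force at its end, in the units of the state.
- sense(): the state, without advancing time (a new reading comes with each control period).
- capture(name): name is "scene" or "top" or "wrist"; returns a dict with "image" (480x640x3 uint8, red, green, blue), "fx", "fy", "cx", "cy" (pixels), "rvec" (rotation vector, rad) and "tvec" (3), from world to camera coordinates, as OpenCV has them; the wrist camera has in their place "hand_eye" (4x4, takes a point from camera to tool coordinates, whose origin is the TCP and whose axes are the flange's). Camera axes: x right, y down, z forward; pixel columns grow to the right and rows downward; lengths in mm; the calibration is good to about 2 mm. The wrist camera is an equidistant fisheye: a pixel r from the principal point sees the ray r / f radians off the axis. A picture is of the moment at which its call begins: read the wrist's pose just before it. There is no depth.
- finish_job(): hands the job in; it is judged then, once.
The state is a dict: "time_s": time; "joints": joint angles; "dq": joint speeds; "tau": joint torques, N m; "eef_pos": TCP position; "ee_rot": TCP orientation; "force": force on the tool from outside, world axes, zero at the start; "wrist_torque": the same for the moment, N m; "grip_width": opening from 0.0 (shut) to 1.0 (fully open); "grip_force": force on a finger pad.
Only numpy, scipy, OpenCV 4.12 (cv2) and the standard library are available. Lean on these libraries where they do the work, as an engineer would, in place of code of your own. Each camera call takes 0.05 s, during which the arm holds its last target. There are 200 camera calls.

### The job

Set the chair rail up on the saw bench for its cut: flip the length stop down, then bring the rail along over the saw gap so that it bridges both beds, lying flat on them and against the fence with its end up against the stop. Then lower the hold-down arm so that its foot rests on the rail. Leave the other things on the bench where they are.

Things in the scene. Friction and masses are not known exactly. Their poses are not given: they have to be found in the camera images.
- saw_bench: Hand mitre-saw bench, fixed, its saw lifted off: two flat grey beds end to end with a 60 mm open saw gap between, and a split fence along their far side. Origin: table height, on the fence's face line, mid-gap. x points away from the robot through the fence, y along the fence to the robot's left, z up. Base 190 x 420 mm. A swivel arm and post sockets lie in the gap below bed level.
- right_bed (a point): Centre of the top of the right-hand bed: 110 mm deep (x) and 200 mm long (y), 50 mm above the table. Its far edge meets the fence; its left edge, rounded, is the gap.
- left_bed (a point): Centre of the top of the left-hand bed: 110 mm deep (x) and 150 mm long (y), same height. Its far edge meets the fence; its right edge, rounded, is the gap.
- fence (a point): On the fence's face line, at the fence's top edge, mid-gap (saw_bench x 0, y 0, z 0.090). The aluminium fence is 25 mm thick, rises 40 mm above the beds and runs behind both beds; it is open at the gap, with rounded ends there.
- rail: The chair rail: a plain loose beech bar, 200 mm long (its y), 44 mm wide (its x), 30 mm thick (its z), about 0.18 kg, edges rounded 3 mm, both ends alike. Origin: centre of its underside. It starts on the right-hand bed, askew and clear of the fence.
- stop_face (a point): Fixed point on the length stop, clamped on top of the left-hand fence: in the plane that the rail's end must meet (square to the fence), on the fence's face line, 40 mm above the beds. Axes as saw_bench. The flip arm takes up y 0 to 0.014 from here; beyond it stands the carriage (y 0.018 to 0.042, x 0 to 0.025), a clamp knob on top to z 0.036.
- stop (a joint): Flip arm of the length stop (rad): 0 = down on its rest, barring the rail's way; grows as it flips up, away from the robot; starts at 1.2 to 1.9. Limit 2.2. Light friction hinge (0.06 N m): stays where left. Push it from behind, towards the robot, and follow it down in an arc round its pivot; pressed straight down on the jutting foot it binds against the finger.
- stop_pivot (a point): Fixed point on the flip arm's pivot (axis along y), 14 mm above the fence's top and 15 mm behind its face. Arm when down: a bar 16 mm high, 14 mm thick, level with the pivot, reaches 55 mm towards the robot; its last 18 mm carry a foot that hangs 50 mm below the pivot, to 4 mm above the bed. Raised near upright, the foot juts out 30 to 65 mm towards the robot, up to 70 mm above the pivot.
- hold_down (a joint): Hold-down arm (rad): 0 = its foot rests on a rail lying on the bed; grows as it is raised and tips away from the robot; starts leaning back at 1.8 to 2.1. Limit 2.25. Friction (0.10 N m) holds it above about 0.9; lower down it sinks under its own weight (0.3 kg). Push it from behind, towards the robot, in an arc round its pivot.
- hold_pivot (a point): Fixed point on the hold-down's pivot (axis along y): 45 mm behind the fence's face, 48 mm above bed level, 44 mm right of mid-gap. The arm is a steel bar 20 mm wide, 14 mm thick; its round rubber foot, 26 mm across, sits 67 mm from the pivot and ends 18 mm below the arm's centre line.
- hold_tip (a point): Centre of the 22 mm black ball at the hold-down arm's free end, 94 mm from the pivot; moves with the arm.
- offcut: Bystander: beech offcut 44 x 70 x 30 mm on the table behind the left-hand fence. Origin: centre of its underside.
- tack_hammer: Bystander: upholsterer's hammer lying down, 250 mm long, dark round head 120 mm wide, 30 mm high. Origin: under the handle, 100 mm behind the head.
- glue_bottle: Bystander: white bottle, 60 mm across, 170 mm high. Origin: centre of its underside.
- wax_tin: Bystander: flat metal tin, 80 mm across, 55 mm high. Origin: centre of its underside.
- jar: Bystander: white open cup, 76 mm across, 85 mm high. Origin: centre of its underside.
- tape_measure: Bystander: black tape measure, 70 x 36 x 65 mm, standing behind the right-hand fence. Origin: centre of its underside.

How it is judged:
By the outcome, as a careful person would: the job done as asked, in the order asked, and still so for the second after the job is handed in, with the robot touching nothing.
It also fails if it takes over 59 s, if anything falls off the work surface, if the arm or the gripper's body presses on something with over 40 N, if the wrist force passes 120 N, or if a joint passes its speed limit or range.

## Working session

There is one attempt and no reset: what is moved stays moved. The work goes in short steps, Python scripts to look and compute and a shell command to move; the robot and the scene stay as the last step left them, time stands still between calls to the robot, and variables do not carry over. Pictures are saved under pics/ and viewed, at most 12 in all, crops included, and the job is handed in when it is done.

```bash
ls; mkdir -p pics; python3 - <<'E'
from rig import *
import cv2,json,numpy as np
s=sense(); print({k:np.round(v,3).tolist() for k,v in s.items()})
for n in("scene","top"):
    c=capture(n); cv2.imwrite(f"pics/{n}0.png",c["image"][:,:,::-1])
    print({k:np.round(v,4).tolist() for k,v in c.items() if k!="image"})
    np.savez(f"pics/{n}0.npz",**c)
E
```

```text
pics
{'time_s': 0.0, 'joints': [1.102, 0.313, 1.498, 0.0, 1.331, -0.223], 'dq': [-0.001, 0.001, -0.001, -0.001, -0.001, -0.0], 'tau': [0.001, -41.227, -25.974, -0.0, 0.004, -0.0], 'eef_pos': [127.62, 508.997, 238.709], 'ee_rot': [-0.0, 0.123, 0.992, -0.001], 'force': [0.031, 0.818, -0.756], 'wrist_torque': [0.018, -0.037, 0.081], 'grip_force': 0.0, 'grip_width': 0.999}
{'fx': 468.306, 'fy': 468.306, 'cx': 326.1138, 'cy': 238.3524, 'rvec': [1.2396, 2.0763, -1.134], 'tvec': [332.8729, -221.9823, 1478.6739]}
{'fx': 459.4232, 'fy': 459.4232, 'cx': 319.57, 'cy': 237.0232, 'rvec': [2.1092, -2.1444, 0.2147], 'tvec': [-11.7459, 630.4925, 1111.9535]}
```

View pics/scene0.png

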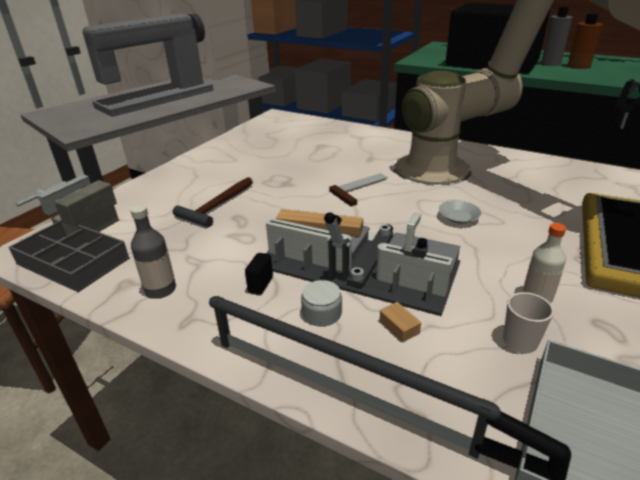

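View pics/top0.png

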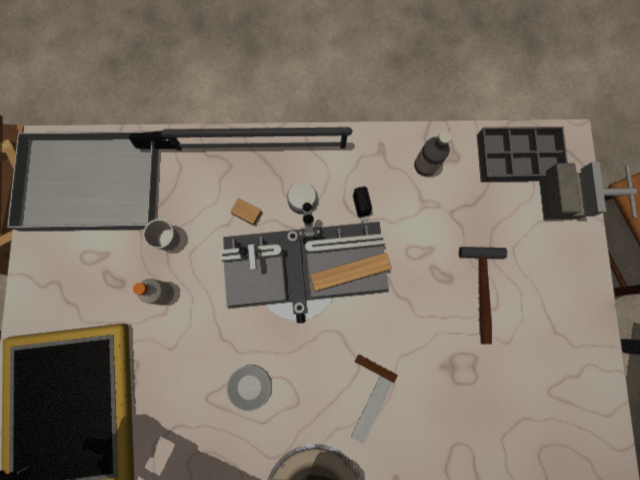

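The scene view, from beyond the bench, shows the rail at (320,222), the hold-down ball at (330,218) and the raised stop arm at (412,232). The top view shows the bench spanning (222–388, 222–308), the rail centred at (350,271), the raised stop at about (252,255) and the hold-down ball near (307,207).

```bash
python3 - <<'E'
import cv2
a=cv2.imread("pics/top0.png")[190:325,215:400]
cv2.imwrite("pics/topc.png",cv2.resize(a,None,fx=4.3,fy=4.3,interpolation=cv2.INTER_CUBIC))
a=cv2.imread("pics/scene0.png")[195:320,240:470]
cv2.imwrite("pics/scenec.png",cv2.resize(a,None,fx=3.4,fy=3.4,interpolation=cv2.INTER_CUBIC))
E
```

```text
(no output)
```

View pics/topc.png

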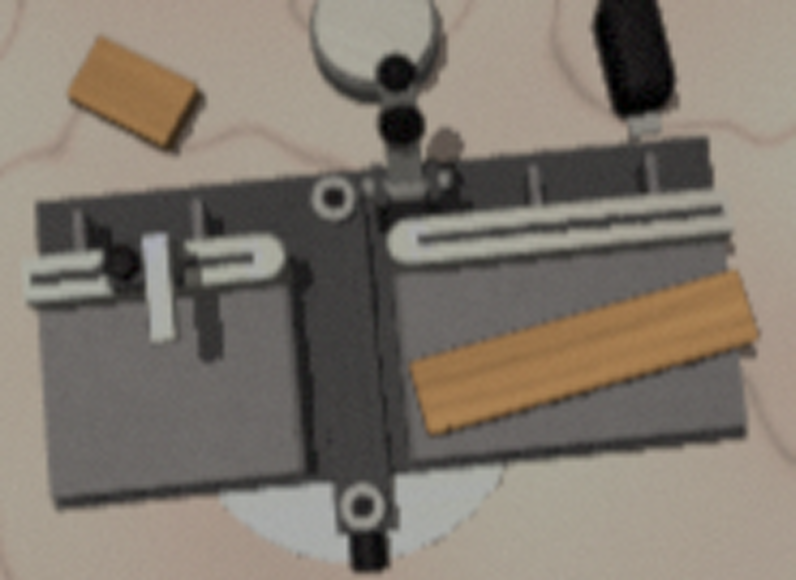

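View pics/scenec.png

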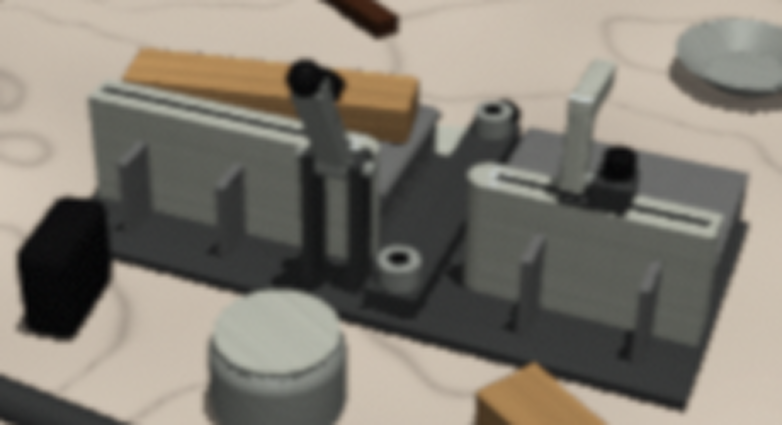

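The top crop shows the bed corners, near edge left (52,497) to right (742,430), and gap edges (302,472) and (408,465). It also shows the fence's top strip, the rail's corners, the stop arm at (158,285) and the ball at (397,72). The scene crop shows the ball at (305,78) and the stop arm close to upright.

```bash
cat > h.py <<'E'
import numpy as np,cv2
def load(n): return dict(np.load(f"pics/{n}.npz"))
def ray(c,u,v):
    R=cv2.Rodrigues(c["rvec"])[0]; d=R.T@np.array([(u-c["cx"])/c["fx"],(v-c["cy"])/c["fy"],1.]); return -R.T@c["tvec"],d/np.linalg.norm(d)
def onz(c,u,v,z):
    o,d=ray(c,u,v); return o+d*(z-o[2])/d[2]
def tri(c1,p1,c2,p2):
    o1,d1=ray(c1,*p1);o2,d2=ray(c2,*p2)
    t=np.linalg.lstsq(np.c_[d1,-d2],o2-o1,rcond=None)[0]
    a=o1+t[0]*d1;b=o2+t[1]*d2; return (a+b)/2,np.linalg.norm(a-b)
tc=lambda u,v:(215+(u+.5)/4.3-.5,190+(v+.5)/4.3-.5)
sc=lambda u,v:(240+(u+.5)/3.4-.5,195+(v+.5)/3.4-.5)
E
python3 - <<'E'
from h import *
np.set_printoptions(precision=1,suppress=True)
t=load("top0");s=load("scene0")
print(ray(t,320,240)[0],ray(s,320,240)[0])
for n,z,ps in [("bed near L,gapL,gapR,R",50,[(52,497),(302,472),(408,465),(742,430)]),
 ("fence near top L, Lgap; R gap,R",90,[(28,305),(265,290),(410,265),(730,236)]),
 ("fence far top",90,[(25,258),(270,236),(405,222),(728,193)]),
 ("rail",80,[(410,363),(738,270),(758,338),(430,436)])]:
    print(n); 
    for p in ps: print("  ",onz(t,*tc(*p),z))
for n,p,q in [("ball",(397,72),(305,78)),("stop tip", (155,236),(603,67)),("stopfoot low",(163,340),(613,70)),("knob",(122,262),(620,158)),
  ("fenceLgap",(270,236),(475,170)),("fence R outer far",(728,193),(92,92)),("fence L outer far",(25,258),(715,235))]:
    print(n,*tri(t,tc(*p),s,sc(*q)))
im=cv2.imread("pics/top0.png");h=cv2.cvtColor(im,cv2.COLOR_BGR2HSV)
m=cv2.inRange(h,(8,90,80),(25,255,255));m[:,:300]=0;m[:240]=0;m[300:]=0;m[:,400:]=0
c=max(cv2.findContours(m,0,2)[0],key=cv2.contourArea)
for p in cv2.boxPoints(cv2.minAreaRect(c)): print("railbox",p,onz(t,*p,80))
E
```

```text
[ 409.2   -7.  1211. ] [1342.2  376.4  635.1]
bed near L,gapL,gapR,R
   [462.4 212.6  50. ]
   [474.4  67.5  50. ]
   [477.4   5.7  50. ]
   [ 494.5 -190.4   50. ]
fence near top L, Lgap; R gap,R
   [569.4 220.9  90. ]
   [575.9  85.7  90. ]
   [589.1   2.6  90. ]
   [ 603.1 -182.2   90. ]
fence far top
   [596.7 223.3  90. ]
   [607.3  82.9  90. ]
   [614.2   5.1  90. ]
   [ 628.4 -182.2   90. ]
rail
   [533.7   3.4  80. ]
   [ 584.7 -187.6   80. ]
   [ 544.9 -197.3   80. ]
   [491.8  -7.4  80. ]
ball [679.6   7.  181.8] 0.780861018807041
stop tip [590.8 142.  178.4] 11.210133772305387
stopfoot low [540.4 137.3 148.6] 2.8753461092660446
knob [588.3 162.6 121.8] 0.29386365670698433
fenceLgap [606.   81.4  98.8] 1.5888825787516927
fence R outer far [ 628.2 -182.3   92.2] 1.004665118015704
fence L outer far [596.1 223.4  92.5] 1.3400889169372585
railbox [309.4 273.9] [534.1   4.8  80. ]
railbox [386.3 251.9] [ 585.9 -187.7   80. ]
railbox [391.2 269.2] [ 542.4 -198.    80. ]
railbox [314.3 291.2] [491.4  -6.7  80. ]
```

```bash
python3 -m handwheel '[[[42,-30,0,0,0,-8.9,-1],[42,-30,0,0,0,-8.9,-1],[42,-30,0,0,0,-8.9,-1],[42,-30,0,0,0,-8.9,-1],[42,-30,0,0,0,-8.9,-1],[42,-30,0,0,0,-8.9,-1],[42,-30,0,0,0,-8.9,-1],[42,-30,0,0,0,-9,-1]]]' 30
python3 -m handwheel '[[[42,-30,0,0,0,0,-1],[42,-30,0,0,0,0,-1],[42,-34,0,0,0,0,-1],[48,-35,0,0,0,0,-1],[0,0,0,0,0,0,-1],[0,0,0,0,0,0,-1]]]'
cat >> h.py <<'E'
O=np.array([585.3,44.3]);c_,s_=.9969,.079
def b2w(x,y): return O+[x*c_-y*s_,x*s_+y*c_]
def w2b(p): d=np.array(p[:2])-O; return np.array([d[0]*c_+d[1]*s_,-d[0]*s_+d[1]*c_])
E
python3 - <<'E'
from rig import *
from h import *
from scipy.spatial.transform import Rotation as R
s=sense();print(s["eef_pos"],w2b(s["eef_pos"]),s["ee_rot"],R.from_quat(np.roll(s["ee_rot"],-1)).as_matrix()[:,1],s["joints"])
c=capture("wrist");cv2.imwrite("pics/w1.png",c["image"][:,:,::-1]);print({k:v for k,v in c.items() if k!="image"})
E
```

```text
time_s: 1.1
eef_pos: [464.9, 268.0, 239.1]
ee_rot: [-0.0, 0.68, 0.733, -0.0]
force: [-0.1, 1.0, -0.3]
grip_width: 0.003
grip_force: 0.0
time_s: 1.85
eef_pos: [637.4, 140.5, 238.8]
ee_rot: [-0.0, 0.678, 0.735, -0.0]
force: [-0.7, -0.2, 0.3]
grip_width: -0.004
grip_force: 0.0
[637.40546383 140.47007778 238.78258183] [59.54137304 91.75561889] [-4.91071524e-04  6.78057287e-01  7.35008823e-01 -3.24076059e-04] [ 0.99675586  0.08047642 -0.00114235] [ 3.76814845e-02  6.07030062e-01  1.05666567e+00  2.34153673e-04
  1.47905032e+00 -4.29035363e-02]
{'fx': 371.64829954431775, 'fy': 371.64829954431775, 'cx': 321.3404006398466, 'cy': 239.5837275164477, 'hand_eye': array([[-1.29491686e-03, -9.57317177e-01, -2.89036583e-01,
         7.38145266e+01],
       [ 9.99999145e-01, -1.18631237e-03, -5.50928689e-04,
         5.22927786e-01],
       [ 1.84525824e-04, -2.89037049e-01,  9.57317894e-01,
        -1.34783195e+02],
       [ 0.00000000e+00,  0.00000000e+00,  0.00000000e+00,
         1.00000000e+00]])}
```

View pics/w1.png

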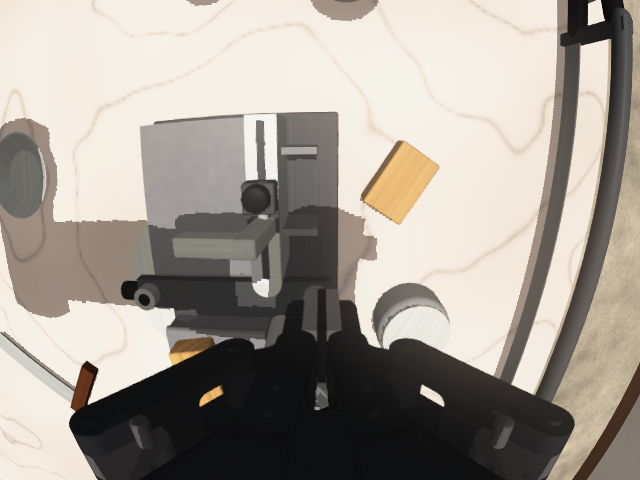

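The wrist view shows the shut fingertips at (322,310) on the right of and behind the stop arm, whose bar runs from about (270,225) to (175,245). The carriage knob is at (257,197).

```bash
python3 -m handwheel '[[[0,-2.5,-42,0,0,0,-1],[0,0,-41,0,0,0,-1],[-13,-1,0,0,0,0,-1],[-12,-1,0,0,0,0,-1],[-7,-0.6,0,0,0,0,-1],[-7,-0.6,0,0,0,0,-1],[-6.5,-0.5,-2,0,0,0,-1],[-6.5,-0.5,-3,0,0,0,-1]]]'
python3 -m handwheel '[[[-6,-0.5,-4,0,0,0,-1],[-5,-0.4,-4,0,0,0,-1],[-4.5,-0.4,-5,0,0,0,-1],[-3.5,-0.3,-6,0,0,0,-1],[-2,-0.2,-5,0,0,0,-1],[-1.5,-0.1,-4,0,0,0,-1],[-1,-0.1,-3,0,0,0,-1],[0,0,0,0,0,0,-1]]]'
python3 - <<'E'
from rig import *
from h import *
s=sense();print(s["eef_pos"],w2b(s["eef_pos"]),s["force"])
E
```

```text
time_s: 2.9
eef_pos: [585.5, 133.5, 151.4]
ee_rot: [0.0, 0.678, 0.735, 0.0]
force: [-0.1, 0.0, 1.4]
grip_width: 0.004
grip_force: 0.6
time_s: 3.9
eef_pos: [562.3, 131.5, 120.2]
ee_rot: [0.0, 0.678, 0.735, 0.0]
force: [0.7, 0.7, -0.5]
grip_width: -0.002
grip_force: 0.0
[562.34659133 131.50941231 120.22050709] [-15.99270953  88.75238242] [ 0.65202445  0.65098797 -0.47158598]
```

```bash
python3 -m handwheel '[[[-1,0,-2,0,0,0,-1],[0,0,-2,0,0,0,-1],[0,0,-1,0,0,0,-1]]]'
python3 -m handwheel '[[[0,0,50,0,0,0,-1],[0,-30,50,0,0,0,0.8],[0,-40,0,0,0,0,0.8],[0,-40,0,0,0,0,0.8]]]'
python3 - <<'E'
from rig import *
from h import *
a=[]
for n in("top","scene"):
    c=capture(n);np.savez(f"pics/{n}1.npz",**c);a.append(c["image"][:,:,::-1])
im=np.hstack([cv2.resize(a[0][190:325,215:400],None,fx=2.2,fy=3.0*2.2/3,interpolation=2),cv2.resize(a[1][195:320,250:430],None,fx=2.2,fy=297/125,interpolation=2)[:297]])
cv2.imwrite("pics/c2.png",im);print(im.shape)
E
```

```text
time_s: 4.28
eef_pos: [562.5, 131.6, 119.6]
ee_rot: [0.002, 0.678, 0.735, 0.002]
force: [-11.7, -1.6, 37.7]
grip_width: -0.0
grip_force: 18.3
time_s: 4.78
eef_pos: [561.3, 20.5, 215.7]
ee_rot: [0.0, 0.678, 0.735, 0.0]
force: [0.2, -0.2, -0.2]
grip_width: 0.64
grip_force: 0.0
(297, 803, 3)
```

View pics/c2.png

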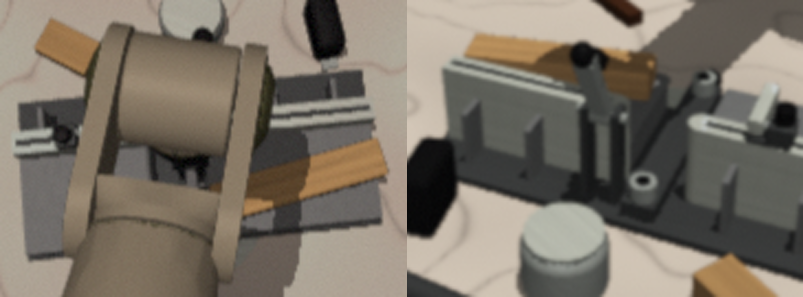

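The stop arm now lies level on its rest, as the scene crop shows beside the knob at about (785,110). The rail is still untouched.

```bash
python3 -m handwheel '[[[-6,-30,-30,0,0,2.6,0.8],[-6,-30,-20,0,0,2.6,0.8],[-6,-30,-10,0,0,2.6,0.8],[-5,-27.5,0,0,0,2.7,0.8],[0,0,0,0,0,0,0.8]]]'
python3 - <<'E'
from rig import *
from h import *
s=sense();print(s["eef_pos"],s["ee_rot"])
c=capture("wrist");c.update(p=s["eef_pos"],q=s["ee_rot"]);np.savez("pics/w3.npz",**c);cv2.imwrite("pics/w3.png",c["image"][:,:,::-1])
E
```

```text
time_s: 5.5
eef_pos: [538.2, -96.8, 155.1]
ee_rot: [-0.0, 0.609, 0.793, -0.0]
force: [0.2, -0.3, 0.0]
grip_width: 0.897
grip_force: 0.0
[538.18678923 -96.7550941  155.11551285] [-8.72219650e-05  6.08757722e-01  7.93356180e-01 -1.56934084e-06]
```

View pics/w3.png

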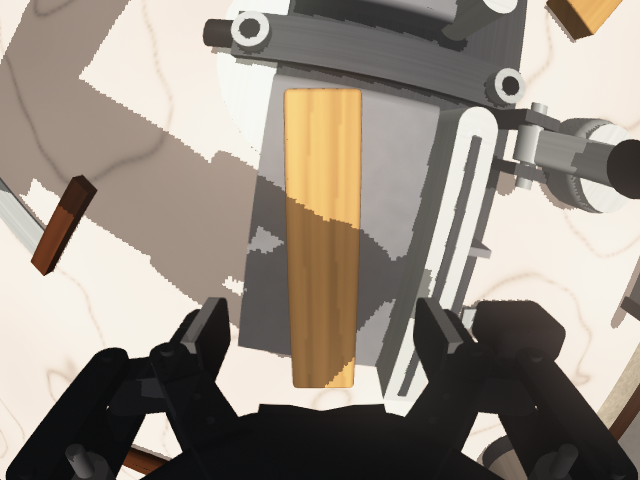

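The rail runs straight down the view from (323,88) to (323,388), centred between the open fingers, so the grasp is lined up.

```bash
python3 -m handwheel '[[[0,0,-24,0,0,0,0.4],[0,0,-30,0,0,0,0.4],[0,0,-30,0,0,0,0.4],[0,0,-10,0,0,0,0.4],[0,0,0,0,0,0,-1],[0,0,0,0,0,0,-1],[0,0,0,0,0,0,-1],[0,0,0,0,0,0,-1]]]' 30
python3 - <<'E'
from rig import *
s=sense();print(s["eef_pos"],s["grip_width"]*85,s["grip_force"],s["force"])
E
```

```text
time_s: 6.55
eef_pos: [538.4, -96.0, 61.7]
ee_rot: [0.0, 0.608, 0.794, 0.0]
force: [0.7, -0.6, -1.9]
grip_width: 0.507
grip_force: 31.4
[538.38854779 -96.02018422  61.67357477] 43.07570099547133 31.41906201839447 [ 0.69843121 -0.55012506 -1.85237947]
```

```bash
python3 -m handwheel '[[[0,0,6,0,0,0,-1],[-4,0,6,0,0,-3,-1],[2,20,0,0,0,-3,-1],[2,30,0,0,0,-3,-1],[2,30,0,0,0,-1.5,-1],[2.5,25,0,0,0,0,-1],[0,14,0,0,0,0,-1],[0,0,0,0,0,0,-1]]]'
python3 -m handwheel '[[[0,0,-6,0,0,0,-1],[0,0,-4,0,0,0,-1],[0,0,-2,0,0,0,-1],[0,0,0,0,0,0,-1]]]'
python3 - <<'E'
from rig import *
from h import *
s=sense();print(s["eef_pos"],w2b(s["eef_pos"]),s["grip_width"]*85,s["force"],s["wrist_torque"])
E
```

```text
time_s: 7.55
eef_pos: [542.7, 23.3, 73.5]
ee_rot: [0.0, 0.678, 0.735, 0.0]
force: [0.3, -0.1, -1.4]
grip_width: 0.514
grip_force: 31.5
time_s: 8.05
eef_pos: [542.7, 22.5, 61.4]
ee_rot: [0.0, 0.678, 0.735, -0.0]
force: [-1.8, -2.0, 1.3]
grip_width: 0.505
grip_force: 31.9
[542.71955648  22.52659295  61.44421235] [-44.1685433  -18.34205445] 42.905357123325665 [-1.82732675 -1.98463048  1.29874538] [-0.18216114  0.3559885  -0.0579814 ]
```

```bash
python3 -m handwheel '[[[-0.1,1.5,0,0,0,0,-1],[-0.1,1.5,0,0,0,0,-1],[-0.1,1,0,0,0,0,-1],[0,0,0,0,0,0,-1]]]'
python3 -m handwheel '[[[-0.1,1,0,0,0,0,-1],[-0.1,1,0,0,0,0,-1],[0,0,0,0,0,0,-1]]]'
python3 -m handwheel '[[[-0.1,1,0,0,0,0,-1],[-0.1,1,0,0,0,0,-1],[0,0,0,0,0,0,-1]]]'
```

```text
time_s: 8.55
eef_pos: [542.7, 27.1, 61.5]
ee_rot: [0.0, 0.678, 0.735, 0.0]
force: [0.9, -1.2, 3.0]
grip_width: 0.51
grip_force: 32.0
time_s: 8.93
eef_pos: [542.4, 29.0, 61.5]
ee_rot: [0.0, 0.678, 0.735, 0.0]
force: [0.9, -2.6, 4.3]
grip_width: 0.507
grip_force: 32.2
time_s: 9.3
eef_pos: [542.3, 30.4, 61.5]
ee_rot: [0.001, 0.678, 0.735, -0.0]
force: [1.3, -7.1, 4.8]
grip_width: 0.51
grip_force: 32.2
```

```bash
python3 -m handwheel '[[[0,-0.3,0,0,0,0,0.15],[0,0,0,0,0,0,0.15],[0,0,0,0,0,0,0.15],[0,0,15,0,0,0,0.15],[0,0,25,0,0,0,0.15],[-26,-2,0,0,0,0,-1],[-26,-2,0,0,0,0,-1],[-4,-0.3,-6,0,0,0,-1]]]'
python3 -m handwheel '[[[0,0,-20,0,0,0,-1],[0,0,-13,0,0,0,-1],[0,0,0,0,0,0,-1],[6,0.5,0,0,0,0,-1],[8,0.6,0,0,0,0,-1],[6,0.5,0,0,0,0,-1],[6,0.5,0,0,0,0,-1],[0,0,0,0,0,0,-1]]]'
python3 - <<'E'
from rig import *
from h import *
s=sense();print(s["eef_pos"],w2b(s["eef_pos"]),s["force"])
E
```

```text
time_s: 10.3
eef_pos: [485.7, 26.5, 96.3]
ee_rot: [0.001, 0.678, 0.735, 0.0]
force: [0.1, 0.3, -0.4]
grip_width: 0.001
grip_force: 0.0
time_s: 11.3
eef_pos: [512.5, 28.6, 62.3]
ee_rot: [0.0, 0.678, 0.735, 0.0]
force: [-0.5, 0.2, 0.3]
grip_width: -0.002
grip_force: 0.0
[512.49365212  28.5621393   62.29802509] [-73.82393919  -9.93737185] [-0.51262246  0.19965801  0.28802973]
```

```bash
python3 -m handwheel '[[[4,0.3,0,0,0,0,-1],[4,0.3,0,0,0,0,-1],[3,0.2,0,0,0,0,-1],[2,0.2,0,0,0,0,-1],[0,0,0,0,0,0,-1]]]'
python3 -m handwheel '[[[1,0.1,0,0,0,0,-1],[1,0.1,0,0,0,0,-1],[0,0,0,0,0,0,-1]]]'
python3 -m handwheel '[[[1,0.1,0,0,0,0,-1],[1,0.1,0,0,0,0,-1],[0,0,0,0,0,0,-1]]]'
```

```text
time_s: 11.92
eef_pos: [525.3, 29.5, 62.3]
ee_rot: [0.0, 0.678, 0.735, 0.0]
force: [-0.1, -0.5, -0.1]
grip_width: -0.001
grip_force: 0.0
time_s: 12.3
eef_pos: [527.1, 29.7, 62.3]
ee_rot: [0.0, 0.678, 0.735, 0.0]
force: [-0.3, -1.2, 0.1]
grip_width: 0.002
grip_force: 0.3
time_s: 12.68
eef_pos: [529.1, 29.8, 62.3]
ee_rot: [0.0, 0.678, 0.735, -0.0]
force: [-1.7, -1.4, 1.0]
grip_width: -0.001
grip_force: 0.8
```

```bash
for i in 1; do python3 -m handwheel '[[[1,0.1,0,0,0,0,-1],[1,0.1,0,0,0,0,-1],[0,0,0,0,0,0,-1]]]'; done
python3 -m handwheel '[[[1,0.1,0,0,0,0,-1],[1,0.1,0,0,0,0,-1],[0,0,0,0,0,0,-1]]]'
python3 - <<'E'
from rig import *
from h import *
print(sense()["force"])
c=capture("wrist");s=sense();c.update(p=s["eef_pos"],q=s["ee_rot"]);np.savez("pics/w4.npz",**c);cv2.imwrite("pics/w4.png",c["image"][:,:,::-1])
E
```

```text
time_s: 13.05
eef_pos: [530.0, 29.9, 62.3]
ee_rot: [-0.001, 0.678, 0.735, -0.001]
force: [-9.6, -3.8, 6.1]
grip_width: -0.001
grip_force: 4.8
time_s: 13.42
eef_pos: [530.1, 30.0, 62.3]
ee_rot: [-0.003, 0.678, 0.735, -0.003]
force: [-22.1, -6.7, 15.1]
grip_width: 0.003
grip_force: 10.9
[-22.13674116  -6.67259731  15.1234879 ]
```

View pics/w4.png

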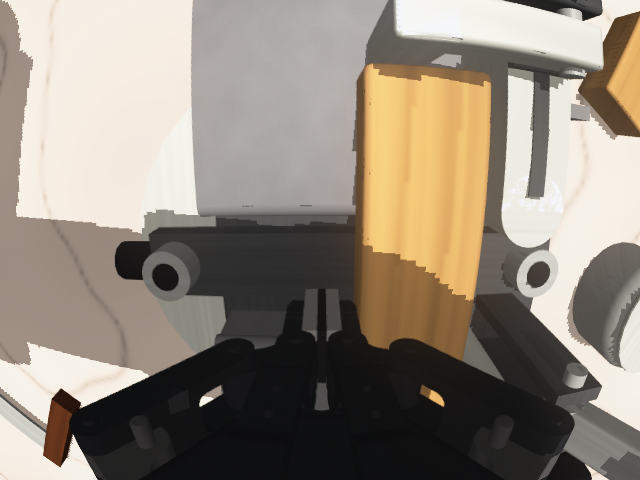

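The rail sits parallel to the fence, with its left end at the stop foot around (425,68). The contact force rose to 22 N. I'll seat the end against the stop next.

```bash
python3 -m handwheel '[[[-12,-1,0,0,0,0,-1],[2.5,-32,0,0,0,0,-1],[2.5,-32,0,0,0,0,-1],[2.5,-32,0,0,0,0,-1],[2.7,-32.6,0,0,0,0,-1],[20,1.6,0,0,0,0,-1],[20,1.6,0,0,0,0,-1],[0,0,0,0,0,0,-1]]]'
python3 -m handwheel '[[[-0.4,5,0,0,0,0,-1],[-0.3,4,0,0,0,0,-1],[-0.2,2,0,0,0,0,-1],[0,0,0,0,0,0,-1]]]'
python3 - <<'E'
from rig import *
from h import *
s=sense();print(s["eef_pos"],w2b(s["eef_pos"]),s["force"])
E
```

```text
time_s: 14.48
eef_pos: [571.9, -95.9, 62.1]
ee_rot: [0.0, 0.678, 0.735, 0.0]
force: [0.1, 0.0, -0.2]
grip_width: -0.002
grip_force: 0.0
time_s: 14.98
eef_pos: [570.3, -84.9, 62.4]
ee_rot: [0.0, 0.678, 0.735, 0.0]
force: [0.2, 0.2, 0.9]
grip_width: 0.001
grip_force: 0.0
[570.25376547 -84.88481888  62.40751075] [ -25.20519189 -127.59569341] [0.17001094 0.20388303 0.87114523]
```

```bash
python3 -m handwheel '[[[-0.2,2,0,0,0,0,-1],[-0.1,1,0,0,0,0,-1],[-0.1,1,0,0,0,0,-1],[0,0,0,0,0,0,-1]]]'
python3 -m handwheel '[[[-0.1,1,0,0,0,0,-1],[-0.1,1,0,0,0,0,-1],[0,0,0,0,0,0,-1]]]'
python3 -m handwheel '[[[-0.1,1,0,0,0,0,-1],[0,0,0,0,0,0,-1]]]'
```

```text
time_s: 15.48
eef_pos: [570.0, -81.7, 62.3]
ee_rot: [0.0, 0.678, 0.735, -0.0]
force: [-0.4, -5.8, -1.4]
grip_width: -0.001
grip_force: 2.6
time_s: 15.85
eef_pos: [570.0, -81.5, 62.5]
ee_rot: [0.002, 0.678, 0.735, -0.001]
force: [-0.7, -15.3, -1.7]
grip_width: -0.001
grip_force: 7.4
time_s: 16.1
eef_pos: [570.1, -81.5, 62.6]
ee_rot: [0.002, 0.678, 0.735, -0.002]
force: [-1.9, -20.4, -1.5]
grip_width: 0.001
grip_force: 9.7
```

```bash
python3 -m handwheel '[[[0.6,-10,0,0,0,0,-1],[-23,-1.8,0,0,0,0,-1],[-23,-1.8,0,0,0,0,-1],[-2.4,31,0,0,0,0,-1],[-2.4,31,0,0,0,0,-1],[-2.4,31,0,0,0,0,-1],[-2.4,31,0,0,0,0,-1],[0,0,0,0,0,0,-1]]]'
python3 -m handwheel '[[[6,0.5,0,0,0,0,-1],[4,0.3,0,0,0,0,-1],[2,0.2,0,0,0,0,-1],[1,0.1,0,0,0,0,-1],[0,0,0,0,0,0,-1]]]'
python3 -m handwheel '[[[1,0.1,0,0,0,0,-1],[1,0.1,0,0,0,0,-1],[0,0,0,0,0,0,-1]]]'
```

```text
time_s: 17.1
eef_pos: [514.3, 34.0, 62.3]
ee_rot: [-0.0, 0.677, 0.736, 0.0]
force: [-0.3, -0.8, 1.0]
grip_width: -0.002
grip_force: 0.0
time_s: 17.73
eef_pos: [527.7, 33.3, 62.3]
ee_rot: [-0.0, 0.678, 0.735, -0.0]
force: [1.2, 0.3, -0.1]
grip_width: -0.0
grip_force: 0.0
time_s: 18.1
eef_pos: [529.5, 33.6, 62.3]
ee_rot: [-0.0, 0.678, 0.735, -0.0]
force: [-1.8, 0.3, 1.3]
grip_width: 0.002
grip_force: 0.7
```

```bash
python3 -m handwheel '[[[0.7,0,0,0,0,0,-1],[0.7,0,0,0,0,0,-1],[0,0,0,0,0,0,-1]]]'
python3 -m handwheel '[[[-6,-0.5,0,0,0,0,-1],[-8,-0.6,0,0,0,0,-1],[0,0,50,0,0,0,-1],[0,0,60,0,0,0,-1],[0,0,60,0,0,0,-1],[0,0,0,0,0,0,-1]]]'
python3 - <<'E'
from rig import *
from h import *
s=sense();print(s["eef_pos"],w2b(s["eef_pos"]))
E
```

```text
time_s: 18.48
eef_pos: [529.6, 33.6, 62.2]
ee_rot: [-0.001, 0.678, 0.735, -0.001]
force: [-10.5, -1.7, 6.7]
grip_width: 0.005
grip_force: 5.1
time_s: 19.23
eef_pos: [518.4, 32.4, 236.6]
ee_rot: [0.004, 0.678, 0.735, 0.003]
force: [-0.1, 0.9, -0.2]
grip_width: 0.0
grip_force: 0.0
[518.44776273  32.35837716 236.63168659] [-67.58838354  -6.62327706]
```

```bash
python3 -m handwheel '[[[30,-4,0,0,0,0,-1],[40,-5,0,0,0,0,-1],[40,-5,0,0,0,0,-1],[40,-5,0,0,0,0,-1],[40,-3,0,0,0,0,-1],[9,0,0,0,0,0,-1],[0,0,0,0,0,0,-1]]]'
python3 - <<'E'
from rig import *
from h import *
s=sense();print(s["eef_pos"],w2b(s["eef_pos"]),s["ee_rot"])
c=capture("scene");np.savez("pics/scene5.npz",**c)
im=c["image"][180:320,240:440,::-1];cv2.imwrite("pics/s5.png",cv2.resize(im,None,fx=4,fy=4,interpolation=2))
E
```

```text
time_s: 20.1
eef_pos: [716.1, 10.4, 230.3]
ee_rot: [-0.001, 0.678, 0.735, -0.001]
force: [-0.6, -0.4, -0.1]
grip_width: 0.0
grip_force: 0.0
[716.07169233  10.44902013 230.320615  ] [127.69207267 -44.07700553] [-9.06660924e-04  6.78054710e-01  7.35010654e-01 -5.71302062e-04]
```

View pics/s5.png

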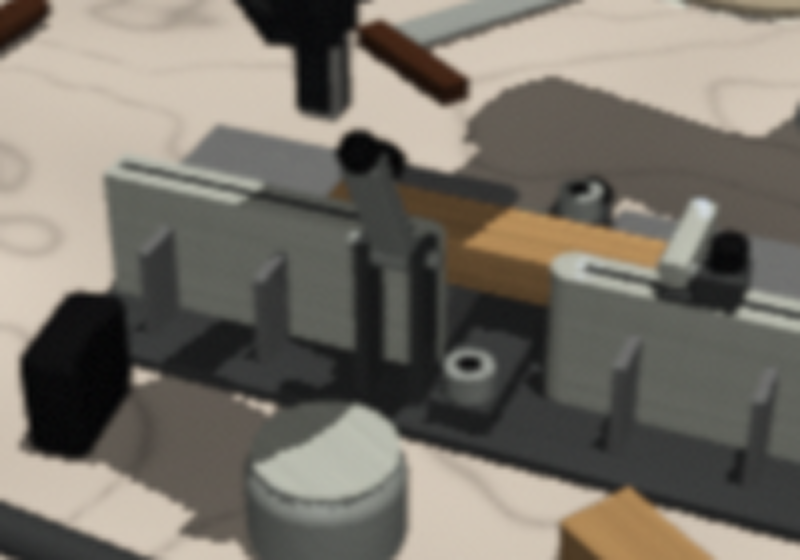

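The rail bridges the gap against the fence, with its end at the stop near (665,250). The fingertips at (325,105) are above and behind the hold-down ball at (360,152).

```bash
python3 -m handwheel '[[[0,0,-30,0,0,0,-1],[0,0,-22,0,0,0,-1],[0,0,0,0,0,0,-1],[-8,-0.6,0,0,0,0,-1],[-8,-0.6,0,0,0,0,-1],[-8,-0.6,1,0,0,0,-1],[-8,-0.6,1,0,0,0,-1]]]'
python3 -m handwheel '[[[-8,-0.6,1,0,0,0,-1],[-8,-0.6,1,0,0,0,-1],[-8,-0.6,1,0,0,0,-1],[-8,-0.6,0,0,0,0,-1],[-8,-0.6,-1,0,0,0,-1],[-8,-0.6,-1,0,0,0,-1],[-8,-0.6,-2,0,0,0,-1],[-6,-0.5,-2,0,0,0,-1]]]'
python3 - <<'E'
from rig import *
from h import *
s=sense();print(s["eef_pos"],w2b(s["eef_pos"]))
E
```

```text
time_s: 21.02
eef_pos: [687.1, 8.1, 188.9]
ee_rot: [0.006, 0.678, 0.735, 0.005]
force: [11.3, 1.5, 21.3]
grip_width: 0.002
grip_force: 9.5
time_s: 22.02
eef_pos: [621.4, 3.4, 179.0]
ee_rot: [-0.0, 0.678, 0.735, -0.0]
force: [0.1, 0.3, 0.4]
grip_width: 0.003
grip_force: 0.3
[621.4364331    3.40314144 179.03195198] [ 32.79355833 -43.62485651]
```

```bash
python3 - <<'E'
from rig import *
from h import *
a=[]
for n in("scene","top"):
    c=capture(n);a.append(c["image"][:,:,::-1])
cv2.imwrite("pics/s6.png",np.hstack([cv2.resize(a[0][170:310,260:400],(560,560),interpolation=2)[:,:400],cv2.resize(a[1][180:320,240:380],(400,560),interpolation=2)]))
E
```

View pics/s6.png

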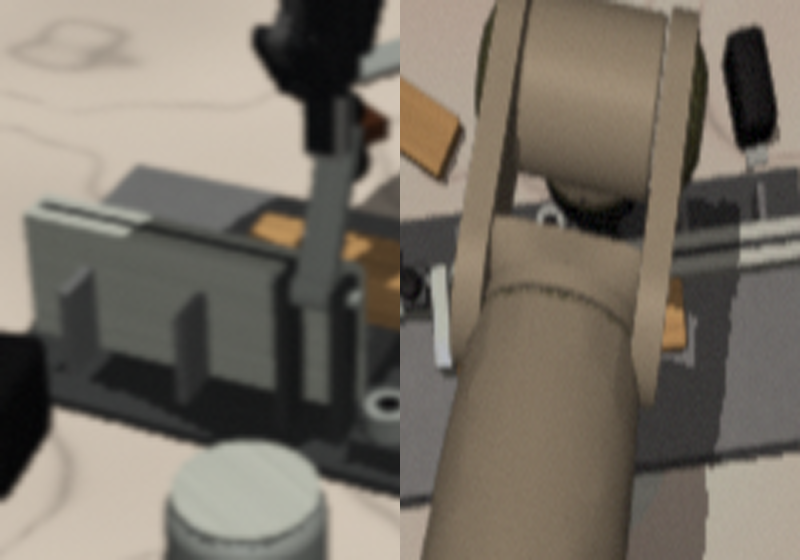

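The hold-down arm has passed upright and leans towards the robot ahead of the fingers, with its bar at about (325,200) in the left half. I'll follow it down.

```bash
python3 -m handwheel '[[[-7,-0.6,-4,0,0,0,-1],[-7,-0.6,-5,0,0,0,-1],[-6,-0.5,-5,0,0,0,-1],[-6,-0.5,-5,0,0,0,-1],[-5,-0.4,-5,0,0,0,-1],[-4,-0.3,-6,0,0,0,-1],[-4,-0.3,-6,0,0,0,-1],[-3,-0.2,-6,0,0,0,-1]]]'
python3 -m handwheel '[[[-2,-0.2,-6,0,0,0,-1],[-2,-0.2,-6,0,0,0,-1],[-1,-0.1,-5,0,0,0,-1],[-1,-0.1,-4,0,0,0,-1],[0,0,-3,0,0,0,-1],[0,0,0,0,0,0,-1]]]'
```

```text
time_s: 23.12
eef_pos: [579.8, -0.0, 136.8]
ee_rot: [-0.0, 0.678, 0.735, -0.0]
force: [-0.0, 0.6, -0.3]
grip_width: 0.001
grip_force: 0.0
time_s: 23.88
eef_pos: [574.2, -0.6, 113.3]
ee_rot: [0.0, 0.678, 0.735, 0.0]
force: [-0.6, 0.2, 0.1]
grip_width: -0.003
grip_force: 0.0
```

```bash
python3 -m handwheel '[[[0,0,-1,0,0,0,-1],[0,0,-1,0,0,0,-1],[0,0,0,0,0,0,-1]]]'
```

```text
time_s: 24.25
eef_pos: [574.3, -0.6, 113.0]
ee_rot: [0.001, 0.678, 0.735, 0.0]
force: [-5.3, 0.8, 13.5]
grip_width: -0.007
grip_force: 6.9
```

```bash
python3 -m handwheel '[[[0,0,20,0,0,0,-1],[0,0,50,0,0,0,-1],[0,0,60,0,0,0,-1],[-20,40,0,0,0,0,-1],[-20,50,0,0,0,0,-1],[-20,50,0,0,0,0,-1],[-30,50,0,0,0,0,-1],[-40,50,0,0,0,0,-1]]]'
python3 -m handwheel '[[[-50,40,0,0,0,0,-1],[-50,30,0,0,0,0,-1],[-50,30,0,0,0,0,-1],[0,0,0,0,0,0,-1],[0,0,0,0,0,0,-1]]]'
python3 - <<'E'
from rig import *
from h import *
np.set_printoptions(precision=1,suppress=True)
a=[]
for n in("top","scene"):
    c=capture(n);np.savez(f"pics/{n}9.npz",**c);a.append(c["image"][:,:,::-1])
t,s=load("top9"),load("scene9")
h=cv2.cvtColor(a[0],cv2.COLOR_BGR2HSV);m=cv2.inRange(h,(8,90,70),(25,255,255));m[:,:235]=0;m[:240]=0;m[300:]=0;m[:,400:]=0
p=np.vstack(cv2.findContours(m,0,2)[0])
for q in cv2.boxPoints(cv2.minAreaRect(p)): print(q,w2b(onz(t,*q,80)))
i1=cv2.resize(a[0][190:325,215:400],None,fx=2.15,fy=2.15*2,interpolation=2)
cv2.imwrite("pics/f.png",np.vstack([cv2.resize(a[0][225:310,215:400],(800,300),interpolation=2)[:,:],cv2.resize(a[1][205:290,255:455],(800,300),interpolation=2)]))
E
```

```text
time_s: 25.25
eef_pos: [444.0, 239.7, 241.2]
ee_rot: [0.0, 0.678, 0.735, 0.0]
force: [1.2, -1.0, 0.2]
grip_width: 0.0
grip_force: 0.0
time_s: 25.88
eef_pos: [296.6, 337.2, 241.4]
ee_rot: [0.0, 0.678, 0.735, 0.0]
force: [-0.2, -0.0, -0.6]
grip_width: -0.002
grip_force: 0.0
[258.3 256.4] [ 1.4 86.9]
[338.  248.4] [   2.6 -112.4]
[339.9 266.7] [ -43.6 -112.1]
[260.2 274.7] [-44.5  85.6]
```

View pics/f.png

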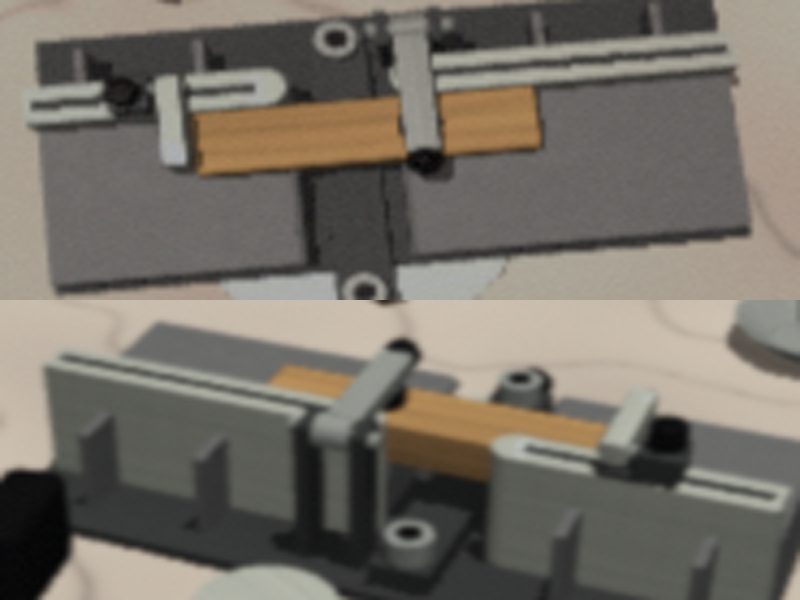

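The rail lies along the fence, bridging both beds, with its end at the stop (around (195,145) in the top half). The hold-down lies across it, with its ball at (424,160), and both arms are down.

```bash
python3 -c "
from rig import *
print(finish_job())"
```

```text
the job is handed in; nothing more can be done
None
```

The job is handed in at about 26 s: the stop is down, the rail bridges both beds against the fence and stop, the hold-down foot rests on it, and the robot moved none of the other things.

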